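# Quarter-turn the rim nuts of a filter holder with the box key

### The arm

A 6-joint arm with a two-finger parallel gripper is mounted at the origin on a cart in front of the work surface, level with it; the furniture and walls round the work are solid. World frame = base frame: x ahead of the robot, y to its left, z up, the work surface at z = 0. Lengths are in mm, angles in rad, forces in N, time in s.
With the tool pointing down it reaches from about 275 to 1000 mm from the base axis. Payload 8.4 kg.
Tool frame: the origin (TCP) lies at the centre of the arm's flange, where the gripper is bolted on; the fingertips stand 173 mm ahead of it and the grasp point (between the pads) lies 155 mm ahead of it (tcp_to_tips is the distance from the TCP to the fingertips, in mm); z points along the fingers, x is the direction in which the jaws open and shut, and the axes are right-handed (so a half turn about z gives the same grasp; the last joint's range is limited). The gripper opens to 85 mm and grips with 20 to 120 N. Pads are 22 mm wide; open, the fingers measure 114 mm over their backs; the gripper's body (76 mm by 85 mm) begins 54 mm behind the grasp point. The pads swing forward as they close: fully open they stand 13 mm farther back than shut.
Start: joints at [1.242, 0.353, 1.633, -0, 1.155, -0.002], TCP at [200.633, 591.926, 404.681] pointing down, gripper open.
Joint ranges: [-2.63, 2.63], [-0.92, 2.1], [0.06, 2.66], [-1.3, 4.44], [0, 2.69], [-3.02, 3.02]. Speed limits (rad/s): [2.22, 2.22, 2.79, 3.14, 3.14, 3.14].

### API

Orientations are given as [roll, pitch, yaw] about the fixed x, y, z axes, in that order (R = Rz(yaw) Ry(pitch) Rx(roll)).
In Python, from rig import sense, grab_frame, camera_info, sign_off, tcp_to_tips gives the robot as it stands.
- The arm moves only by the shell command python3 -m creep 'ROWS' [FORCE]. ROWS is text: rows parted by semicolons, each of 5 numbers parted by spaces: the opening in per cent of the stroke, from 0 (shut) to 100 (fully open), then the shift along the tool's x, y, z in cm, then the turn about the tool's z in degrees. In form: fingers tx ty tz roll; .... A call has 1 to 20 rows; each row is the pose to reach, as a shift and turn from the pose measured when the call began, along the tool's axes at that moment; what a row does not reach only later rows make up. A row lasts 1/10 s, in which the tool goes at most 50 mm and 8.59 degrees, less where a joint would pass 70% of its speed; a pose out of reach is approached as far as the arm can. A call with a gripper value outside its range is refused whole. The fingers move at their own pace and stop on an object; FORCE is the grip in N (left out, the last holds). Time passes only in rows, so rows that repeat a pose let the fingers close. It gives the time, the measured TCP pose, the force and the opening at its end, in the units of the state.
- sense(): the state, without advancing time (a new reading comes with each control period).
- grab_frame(name): name is "side" or "top"; returns (picture, depth): 400x640x3 uint8, blue, green, red; 400x640 float32, mm along the optical axis (not along the pixel's ray), 0 where there is no reading.
- camera_info(name): a dict with "vertical_fov" (degrees; the focal length in pixels is half the picture's height over the tangent of half this angle, whatever the lens; pixels are square), "cx", "cy" (the principal point, pixels), "D" ([k1, k2, p1, p2, k3] as OpenCV has them; the pictures are not rectified), "world_to_cam" (4x4, takes a point from world to camera coordinates). Camera axes: x right, y down, z forward; pixel columns grow to the right and rows downward; lengths in mm; the calibration is good to about 2 mm. A picture is of the moment at which its call begins. camera_info takes no time and is no camera call.
- sign_off(): hands the job in, once; it reports no verdict.
The state is a dict: "clock": time; "qpos": joint angles; "qvel": joint speeds; "joint_efforts": joint torques, N m; "eef_pos": TCP position; "tcp_rot": TCP orientation; "contact_force": force on the tool from outside, world axes, zero at the start; "wrist_torque": the same for the moment, N m; "opening": opening from 0.0 (shut) to 1.0 (fully open).
Only numpy, scipy, OpenCV 4.12 (cv2) and the standard library are available. Lean on these libraries where they do the work, as an engineer would, in place of code of your own. Each camera call takes 0.05 s, during which the arm holds its last target.

### The job

Take the green-handled box key from its grey stand and tighten the three square nuts round the rim of the filter holder in order, clockwise seen from above: the nut on the red disc by one quarter turn, then the nut on the yellow disc by two quarter turns, then the nut on the blue disc by one quarter turn, and no further. Feel each square with light pressure before you turn, never force the key down, and turn only with the key; then stand the key upright in its stand again and leave everything else where it is.

Things in the scene. Friction and masses are not known exactly. Their poses are not given: they have to be found in the camera images.
- holder: Filter holder, round aluminium body fixed to the bench, 140 mm across, flat top 50 mm above the bench. Origin: centre of its underside, z up. A blunt steel nozzle (44 mm across, up to z 70 mm) stands in the middle. Three square brass nuts stand on the top, 50 mm from the middle, each on a coloured disc: red towards the holder's +y, then clockwise yellow, blue. Bears at most 40 N from the key.
- nut_red (a point): Top centre of the square brass nut on the red disc, on its turning axis. Nut 14 x 14 mm, standing 18 mm above the holder; topmost 3 mm narrowed to 9 mm. Sprung: pressed from above it sinks (2.3 N, then 1.5 N more per mm) to a hard stop after 6 mm. Site axes are the holder's: how the square is turned at the start is arbitrary and not measured.
- nut_yellow (a point): Top centre of the square brass nut on the yellow disc, on its turning axis. Nut 14 x 14 mm, standing 18 mm above the holder; topmost 3 mm narrowed to 9 mm. Sprung: pressed from above it sinks (2.3 N, then 1.5 N more per mm) to a hard stop after 6 mm. Site axes are the holder's: how the square is turned at the start is arbitrary and not measured.
- nut_blue (a point): Top centre of the square brass nut on the blue disc, on its turning axis. Nut 14 x 14 mm, standing 18 mm above the holder; topmost 3 mm narrowed to 9 mm. Sprung: pressed from above it sinks (2.3 N, then 1.5 N more per mm) to a hard stop after 6 mm. Site axes are the holder's: how the square is turned at the start is arbitrary and not measured.
- turn_red (a joint): Count of the red nut: radians turned clockwise (seen from above) since the start, 0 at the start, 1.571 after a quarter turn, 3.142 after two. It turns both ways and stays where it is left (friction torque 0.075 N m). Wanted: one quarter.
- turn_yellow (a joint): Count of the yellow nut: radians turned clockwise (seen from above) since the start, 0 at the start, 1.571 after a quarter turn, 3.142 after two. It turns both ways and stays where it is left (friction torque 0.075 N m). Wanted: two quarters.
- turn_blue (a joint): Count of the blue nut: radians turned clockwise (seen from above) since the start, 0 at the start, 1.571 after a quarter turn, 3.142 after two. It turns both ways and stays where it is left (friction torque 0.075 N m). Wanted: one quarter.
- key_centre (a point): Centre of the box key (loose, about 0.15 kg, 106 mm long), half-way up; z runs from the open mouth up to the handle end. Its green handle is a square bar 22 x 22 mm, 40 mm long, sides along the key's own x and y, its middle 33 mm above this point. Below it a 14 mm round shaft, then the steel socket, 28 x 28 mm outside and 26 mm long.
- key_mouth (a point): Centre of the key's open mouth, on its lower end, 53 mm below the key's centre. Square hole 17.5 mm wide, 18 mm deep, sides along the key's own x and y. It fits over a nut with 1.75 mm to spare each side and drops on only when the squares agree within about 0.3 rad (the same every quarter turn), so it has about that much play either way before it turns the nut.
- stand_well (a point): Centre of the floor of the round well in the grey key stand (fixed to the bench), 6 mm above the bench. The well is 52 mm across and its rim is 30 mm above the bench. The key stands in it with the mouth down; any yaw will do.
- reagent_bottle_c (a point): White bottle with a blue cap, 48 mm across, 98 mm tall; bystander, leave it alone. The point is its centre, 49 mm above the bench.
- cup_yellow_c (a point): Specimen cup with yellow lid, 65 mm across, 64 mm tall; bystander, leave it alone. The point is its centre, 32 mm above the bench.
- marker_red_c (a point): Red marker lying on the bench, 133 mm long; bystander, leave it alone. The point is its centre, 9 mm above the bench.
- lab_timer_c (a point): White timer lying on the bench, 64 x 64 x 18 mm; bystander, leave it alone. The point is its centre, 9 mm above the bench.
Not all that is in view belongs to the job. Of the things like the holder, leave any that is purple or turquoise; of the rest the larger one is meant.

How it is judged:
By the outcome, as a careful person would: the job done as asked, in the order asked, and still so for the second after the job is handed in, with the robot touching nothing.
It also fails if it takes over 72 s, if anything falls off the work surface, if the arm or the gripper's body presses on something with over 40 N, if the wrist force passes 120 N, or if a joint passes its speed limit or range.

## Working session

There is one attempt and no reset: what is moved stays moved. The work goes in short steps, Python scripts to look and compute and a shell command to move; the robot and the scene stay as the last step left them, time stands still between calls to the robot, and variables do not carry over. Pictures are saved under pics/ and viewed, and the job is handed in when it is done.

```bash
ls -la; mkdir -p pics
python3 - <<'E'
from rig import *
import cv2
s=sense(); print(s)
for n in("side","top"):
    p,d=grab_frame(n); c=camera_info(n); print(n,c)
    cv2.imwrite(f"pics/{n}0.png",p)
    import numpy as np; np.save(f"pics/{n}0.npy",d)
print(tcp_to_tips)
E
```

```text
total 12
drwxr-xr-x  3 agent agent 4096 Dec  7 16:15 .
drwxr-xr-x 23 root  root  4096 Dec  7 16:15 ..
drwxr-xr-x  2 agent agent 4096 Dec  7 16:15 pics
{'clock': 0.0, 'qpos': array([ 1.24161727e+00,  3.53655416e-01,  1.63412608e+00, -2.53444073e-05,
        1.15522569e+00, -2.40733643e-03]), 'qvel': array([ 1.22322170e-03,  2.38600044e-04, -1.58045538e-03, -8.91202802e-06,
        5.92477103e-04, -7.18196008e-04]), 'joint_efforts': array([-2.07309895e-03, -6.05248618e+01, -3.42054141e+01, -1.86331836e-04,
        9.48088156e-03,  3.31952833e-05]), 'eef_pos': array([200.54900078, 591.70172122, 403.96042627]), 'tcp_rot': array([3.14157289e+00, 1.41458567e-03, 1.24403484e+00]), 'contact_force': array([ 0.1230084 ,  0.71490016, -0.53423541]), 'wrist_torque': array([-0.01863815, -0.0133723 , -0.00795488]), 'opening': 1.0005246588840717}
side {'vertical_fov': 47.6437635867399, 'cx': 321.52240786832283, 'cy': 198.43046059572362, 'D': array([-0.0774764,  0.       ,  0.       ,  0.       ,  0.       ]), 'world_to_cam': array([[ 9.57775255e-01, -2.86863310e-01, -1.93907646e-02,
        -5.10852229e+02],
       [-1.72052369e-01, -5.17799235e-01, -8.38022633e-01,
         1.89910245e+02],
       [ 2.30357423e-01,  8.05973569e-01, -5.45290807e-01,
         8.47404234e+02],
       [ 0.00000000e+00,  0.00000000e+00,  0.00000000e+00,
         1.00000000e+00]])}
top {'vertical_fov': 47.42841117976661, 'cx': 317.0851999149086, 'cy': 211.87317966993234, 'D': array([-0.01019549,  0.        ,  0.        ,  0.        ,  0.        ]), 'world_to_cam': array([[-1.97602373e-02, -9.99785710e-01, -6.16982837e-03,
         3.93165565e+01],
       [-9.87304961e-01,  2.04855770e-02, -1.57509537e-01,
         5.36013638e+02],
       [ 1.57602176e-01,  2.97907634e-03, -9.87498192e-01,
         1.21604295e+03],
       [ 0.00000000e+00,  0.00000000e+00,  0.00000000e+00,
         1.00000000e+00]])}
173.4
```

View pics/side0.png

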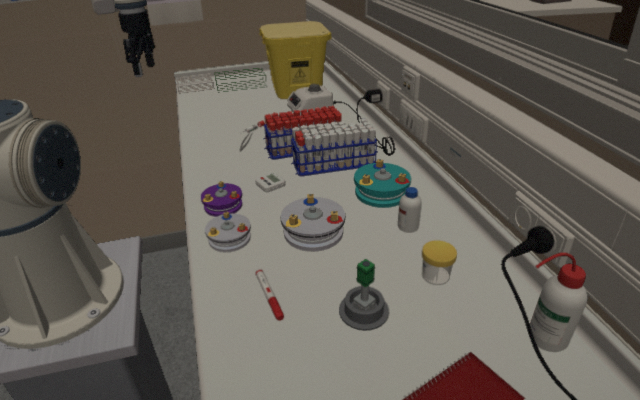

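View pics/top0.png

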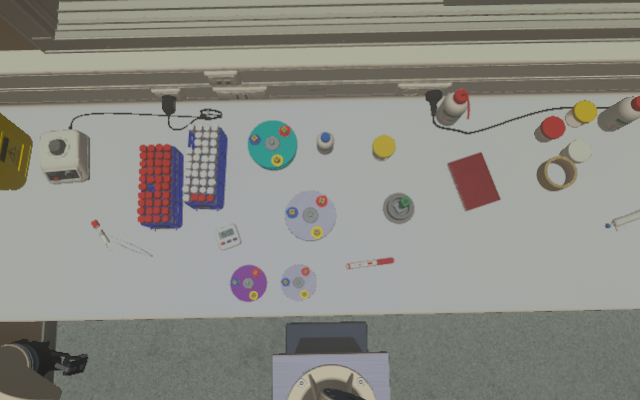

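The top view shows the large aluminium holder at about (311,216) and the key in its stand at about (400,207). The small grey, purple and turquoise holders are decoys.

```bash
cat > h.py <<'E'
import numpy as np, cv2
from rig import camera_info
def K(n):
    c=camera_info(n); f=200/np.tan(np.radians(c["vertical_fov"]/2))
    return np.array([[f,0,c["cx"]],[0,f,c["cy"]],[0,0,1.]]),c["D"],c["world_to_cam"]
def ray(n,u,v):
    k,D,T=K(n); p=cv2.undistortPoints(np.array([[[u,v]]],float),k,D)[0,0]
    R=T[:3,:3];o=-R.T@T[:3,3]; return o,R.T@np.array([p[0],p[1],1])
def atz(n,u,v,z):
    o,d=ray(n,u,v); return o+d*(z-o[2])/d[2]
def proj(n,P):
    k,D,T=K(n); P=np.atleast_2d(P).astype(float)
    return cv2.projectPoints(P,cv2.Rodrigues(T[:3,:3])[0],T[:3,3],k,D)[0][:,0]
def crop(src,dst,u,v,w,h,s):
    im=cv2.imread(src) if isinstance(src,str) else src
    cv2.imwrite(dst,cv2.resize(im[v:v+h,u:u+w],None,fx=s,fy=s,interpolation=cv2.INTER_CUBIC))
E
python3 - <<'E'
from h import *
crop("pics/top0.png","pics/c1.png",275,180,75,70,10 if 0 else 8)
crop("pics/top0.png","pics/c2.png",370,180,60,50,10)
crop("pics/side0.png","pics/c3.png",270,185,85,70,8)
crop("pics/side0.png","pics/c4.png",330,250,70,80,7)
E
```

```text
(no output)
```

View pics/c1.png

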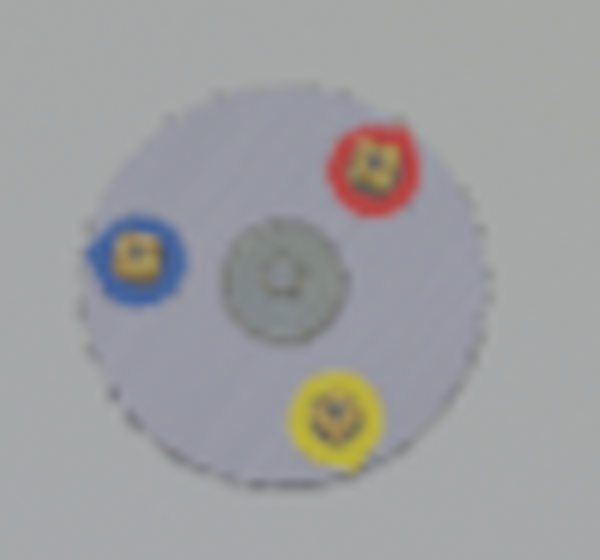

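View pics/c2.png

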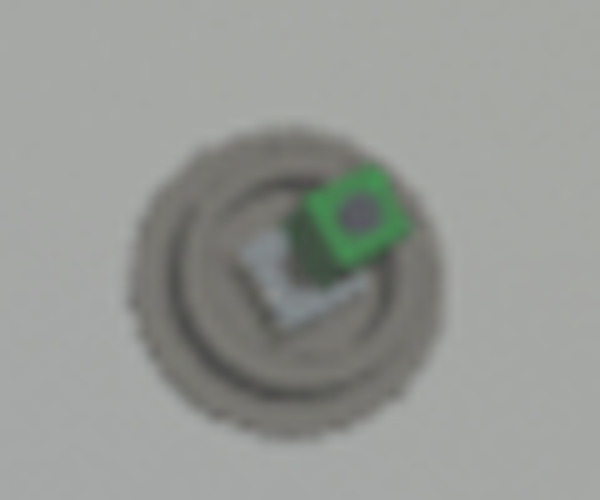

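View pics/c3.png

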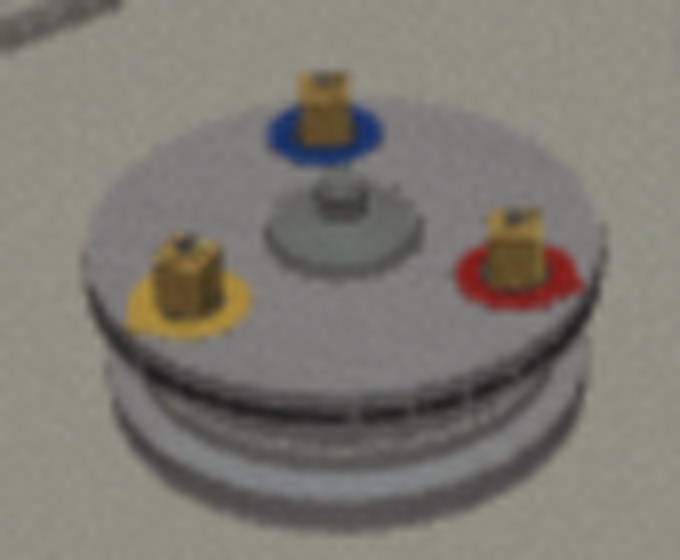

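View pics/c4.png

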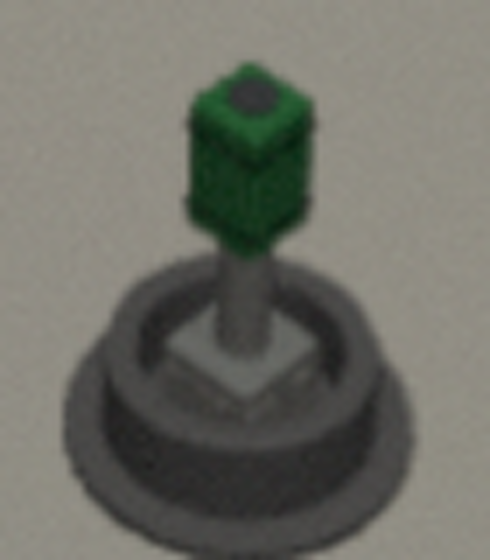

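Run:
```python
from h import *
from scipy.optimize import least_squares
F=lambda u0,v0,s,x,y:(u0+(x+.5)/s-.5,v0+(y+.5)/s-.5)
top={'red':(377,162),'yellow':(337,405),'blue':(140,254)}
side={'red':(514,215),'yellow':(190,245),'blue':(325,78)}
disc={'red':(374,171),'yellow':(337,419),'blue':(140,260)}
T={k:F(275,180,8,*v) for k,v in top.items()};S={k:F(270,185,8,*v) for k,v in side.items()};Dc={k:F(275,180,8,*v) for k,v in disc.items()}
for k in T: print(k,'top',atz('top',*T[k],68).round(1),'side',atz('side',*S[k],68).round(1),'disc',atz('top',*Dc[k],50.5).round(1))
print('nozzle top',atz('top',*F(275,180,8,284,276),70).round(1))
ang={'red':90,'yellow':-30,'blue':210}
def pts(p,z): return np.array([[p[0]+50*np.cos(p[2]+np.radians(a)),p[1]+50*np.sin(p[2]+np.radians(a)),z] for a in ang.values()])
def fit(use):
    def r(p):
        o=[]
        if 't' in use:o.append(proj('top',pts(p,68))-np.array(list(T.values())))
        if 'd' in use:o.append(proj('top',pts(p,50.5))-np.array(list(Dc.values())))
        if 's' in use:o.append(proj('side',pts(p,68))-np.array(list(S.values())))
        return np.concatenate(o).ravel()
    q=least_squares(r,[520,40,-2]); return q.x.round(3),r(q.x).round(2)
for u in('t','d','s','td','tds'):
    x,r=fit(u);print(u,x,r if u=='tds' else np.abs(r).max()); 
print(pts(x,68).round(1))
# key
kt=[F(370,180,10,*p) for p in ((370,165),(412,222),(345,268),(305,205))]
Q=np.array([atz('top',*p,112)for p in kt]);print('handle',Q.round(1),Q.mean(0)) 
print('disk',atz('top',*F(370,180,10,360,213),112))
print('side',atz('side',*F(330,250,7,253,97),112))
print('stand rim c',atz('top',*F(370,180,10,290,287),30), 'outer', atz('top',*F(370,180,10,288,283),5),'siderim',atz('side',*F(330,250,7,243,350),30))
```

```text
red top [565.6  15.2  68. ] side [566.4  15.6  68. ] disc [565.7  16.2  50.5]
yellow top [482.8  30.4  68. ] side [482.  29.  68.] disc [480.1  30.6  50.5]
blue top [535.6  96.1  68. ] side [537.1  96.   68. ] disc [536.3  97.2  50.5]
nozzle top [526.7  47.5  70. ]
t [528.008  47.263  -2.262] 0.6
d [527.368  47.986  -2.268] 0.13
s [528.502  46.946  -2.263] 0.34
td [527.692  47.62   -2.265] 0.74
tds [528.088  47.425  -2.264] [-0.1  -0.34  0.13  0.59 -0.22 -0.34  0.25 -0.3   0.18 -0.42  0.17 -0.08
  0.07  0.03 -0.5  -0.21 -0.32 -0.12]
[[566.5  15.5  68. ]
 [481.2  30.1  68. ]
 [536.5  96.7  68. ]]
handle [[ 562.8 -207.2  112. ]
 [ 547.4 -217.4  112. ]
 [ 535.5 -199.2  112. ]
 [ 552.5 -189.6  112. ]] [ 549.52907673 -203.339077    112.        ]
disk [ 550.03719841 -203.88749185  112.        ]
side [ 550.54669287 -205.14512306  112.        ]
stand rim c [ 544.23783146 -199.25827154   30.        ] outer [ 549.50453998 -203.20371121    5.        ] siderim [ 550.23184335 -207.18577929   30.        ]
```

Run:
```python
from h import *
t=cv2.imread("pics/top0.png");s=cv2.imread("pics/side0.png")
N={'r':(566.5,15.5,68),'y':(481.2,30.1,68),'b':(536.5,96.7,68)}
rows=[]
for n,im in(('top',t),('side',s)):
    a=[]
    for P in N.values():
        u,v=np.round(proj(n,P)[0]).astype(int); print(n,u,v)
        a.append(cv2.resize(im[v-6:v+9,u-8:u+8],(256,240),interpolation=cv2.INTER_CUBIC))
    rows.append(np.hstack(a))
cv2.imwrite("pics/n1.png",np.vstack(rows))
```

```text
top 322 199
top 317 231
top 292 211
side 334 211
side 293 215
side 310 194
```

View pics/n1.png

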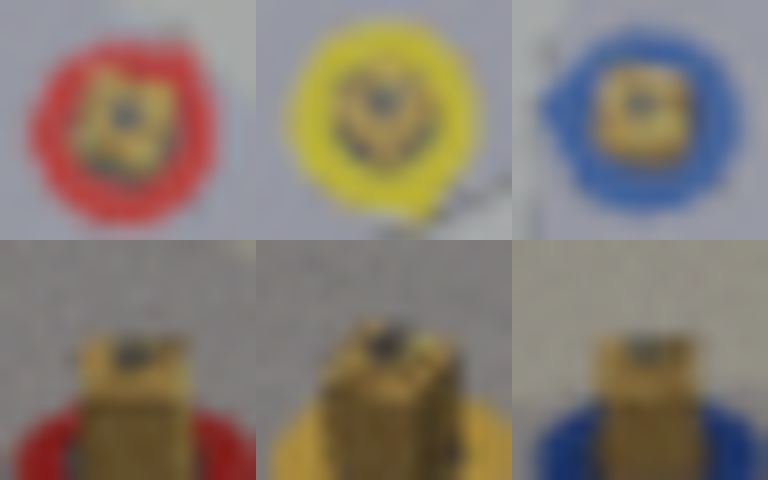

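```bash
cat >> h.py <<'E'
def go(x,y,z,yaw):
    from rig import sense
    s=sense(); p=s["eef_pos"];w=s["tcp_rot"][2];c,sn=np.cos(w),np.sin(w)
    d=np.array([x,y,z])-p
    dy=(yaw-np.degrees(w)+180)%360-180
    print("t",round(s["clock"],2),"pos",p.round(1),"yaw",round(np.degrees(w),1),"rp",s["tcp_rot"][:2].round(3),"j6",round(s["qpos"][5],2),"F",s["contact_force"].round(1),"open",round(s["opening"],3))
    print("row: %.2f %.2f %.2f %.1f"%((d@[c,sn,0])/10,(d@[sn,-c,0])/10,-d[2]/10,-dy), " via-long", round(-dy-360*np.sign(-dy),1))
E
python3 -c "
from h import *
go(550,-204,300,31.6)"
```

```text
t 0.1 pos [200.6 591.7 404.1] yaw 71.3 rp [-3.142e+00  1.000e-03] j6 -0.0 F [0.2 0.7 0. ] open 0.999
row: -64.14 58.64 10.41 39.7  via-long -320.3
```

```bash
python3 -m creep '100 -64.1 58.6 0 39.7;100 -64.1 58.6 0 39.7;100 -64.1 58.6 0 39.7;100 -64.1 58.6 0 39.7;100 -64.1 58.6 0 39.7;100 -64.1 58.6 0 39.7;100 -64.1 58.6 0 39.7;100 -64.1 58.6 0 39.7;100 -64.1 58.6 0 39.7;100 -64.1 58.6 0 39.7;100 -64.1 58.6 0 39.7;100 -64.1 58.6 0 39.7;100 -64.1 58.6 0 39.7;100 -64.1 58.6 0 39.7;100 -64.1 58.6 0 39.7;100 -64.1 58.6 6 39.7;100 -64.1 58.6 10 39.7;100 -64.1 58.6 10.4 39.7;100 -64.1 58.6 10.4 39.7;100 -64.1 58.6 10.4 39.7' 60
python3 -c "
from h import *
go(550,-204,247,31.6)"
```

```text
clock: 2.1
eef_pos: [549.2, -204.2, 298.9]
tcp_rot: [-3.139, 0.003, 0.549]
contact_force: [0.1, -0.7, -0.6]
opening: 0.999
t 2.1 pos [ 549.2 -204.2  298.9] yaw 31.5 rp [-3.139e+00  3.000e-03] j6 -0.91 F [ 0.1 -0.7 -0.6] open 0.999
row: 0.08 0.02 5.19 -0.1  via-long 359.9
```

```bash
python3 -m creep '100 0.1 0 2.5 0;100 0.1 0 4.5 0;100 0.1 0 5.2 0;100 0.1 0 5.2 0'
python3 - <<'E'
from h import *
from rig import *
go(550,-204,247,31.6)
p,d=grab_frame("side"); crop(p,"pics/s2.png",300,180,140,150,4)
p,d=grab_frame("top"); crop(p,"pics/t2.png",340,150,120,110,4)
E
```

```text
clock: 2.5
eef_pos: [549.8, -202.7, 247.4]
tcp_rot: [-3.139, 0.004, 0.55]
contact_force: [0.4, -0.0, 1.3]
opening: 0.998
t 2.5 pos [ 549.8 -202.7  247.4] yaw 31.5 rp [-3.139  0.004] j6 -0.9 F [ 0.4 -0.   1.3] open 0.998
row: -0.05 0.12 0.04 -0.1  via-long 359.9
```

View pics/s2.png

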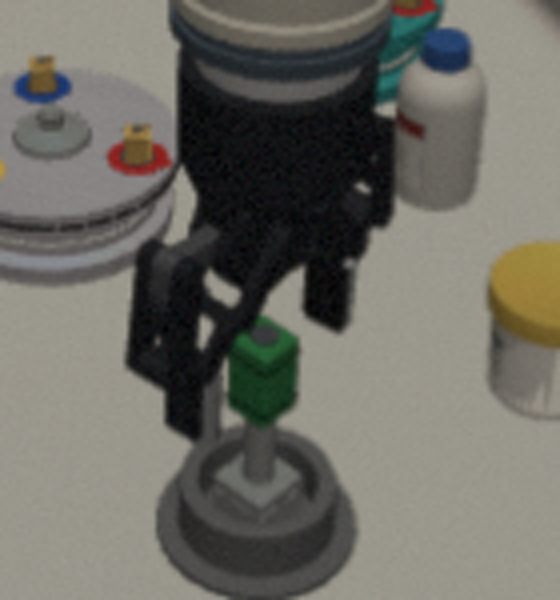

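The handle at about (263,370) in the crop stands between the two fingers. Closing.

```bash
python3 -m creep '0 0 0.1 0 0;0 0 0.1 0 0;0 0 0.1 0 0;0 0 0.1 0 0;0 0 0.1 0 0;0 0 0.1 0 0;0 0 0.1 0 0;0 0 0.1 0 0' 70
python3 - <<'E'
from h import *
from rig import *
go(550,-204,247,31.6);print(sense()["wrist_torque"])
E
```

```text
clock: 3.4
eef_pos: [551.0, -204.1, 248.7]
tcp_rot: [-3.141, 0.002, 0.55]
contact_force: [-1.1, 1.1, 5.1]
opening: 0.252
t 3.4 pos [ 551.  -204.1  248.7] yaw 31.5 rp [-3.141e+00  2.000e-03] j6 -0.91 F [-1.1  1.1  5.1] open 0.252
row: -0.08 -0.06 0.17 -0.1  via-long 359.9
[0.30745442 0.02804378 0.05425254]
```

```bash
python3 -m creep '0 0 0 -1 0;0 0 0 -3 0;0 0 0 -6 0;0 0 0 -9 0;0 0 0 -9 0;0 0 0 -9 0'
python3 - <<'E'
from h import *
from rig import *
go(566.5,15.5,342,73);print(sense()["wrist_torque"])
p,d=grab_frame("side"); crop(p,"pics/s3.png",300,130,140,150,4)
p,d=grab_frame("top"); crop(p,"pics/t3.png",340,150,120,110,4)
E
```

```text
clock: 4.0
eef_pos: [551.1, -204.1, 339.2]
tcp_rot: [3.141, 0.001, 0.55]
contact_force: [-0.7, -0.1, -2.3]
opening: 0.248
t 4.0 pos [ 551.1 -204.1  339.2] yaw 31.5 rp [3.141e+00 1.000e-03] j6 -0.91 F [-0.7 -0.1 -2.3] open 0.248
row: 12.79 -17.92 -0.28 -41.5  via-long 318.5
[ 0.03073985  0.01313964 -0.02178349]
```

View pics/s3.png

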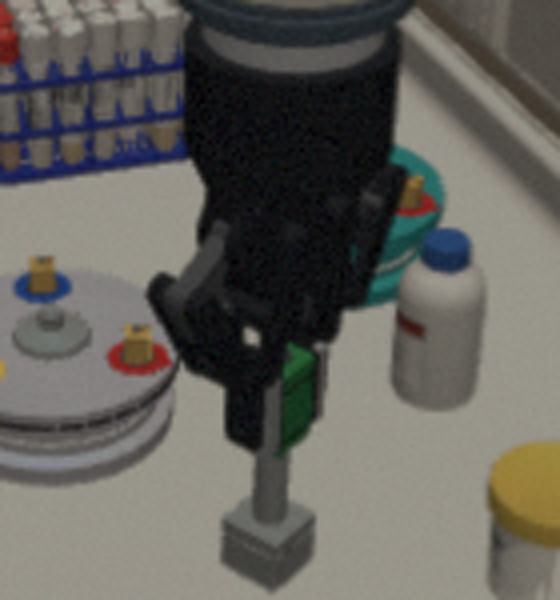

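View pics/t3.png

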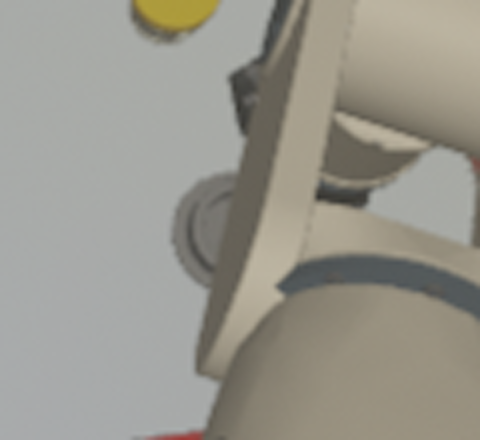

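Run:
```python
from h import *
for z in (96.5,122.5):
  P=[(551.1+19.8*np.cos(np.radians(a)),-204.1+19.8*np.sin(np.radians(a)),z) for a in(166.5,256.5,346.5)]
  print(z,((proj('side',P)-[300,130])*4+1.5).round(0))
```

```text
96.5 [[216. 564.]
 [270. 594.]
 [310. 559.]]
122.5 [[218. 517.]
 [272. 546.]
 [313. 511.]]
```

```bash
python3 -m creep '0 12.8 -17.9 0 -41.5;0 12.8 -17.9 0 -41.5;0 12.8 -17.9 0 -41.5;0 12.8 -17.9 0 -41.5;0 12.8 -17.9 0 -41.5;0 12.8 -17.9 0 -41.5;0 12.8 -17.9 0 -41.5;0 12.8 -17.9 0 -41.5'
python3 - <<'E'
from h import *
from rig import *
go(566.5,15.5,318,73);print(sense()["wrist_torque"])
p,d=grab_frame("side"); crop(p,"pics/s4.png",250,100,140,150,4)
E
```

```text
clock: 4.9
eef_pos: [565.9, 14.6, 336.9]
tcp_rot: [-3.137, 0.002, 1.272]
contact_force: [-0.5, -0.7, -2.1]
opening: 0.249
t 4.9 pos [565.9  14.6 336.9] yaw 72.9 rp [-3.137e+00  2.000e-03] j6 -1.25 F [-0.5 -0.7 -2.1] open 0.249
row: 0.10 0.03 1.89 -0.1  via-long 359.9
[-0.04702613  0.02330034 -0.01096575]
```

View pics/s4.png

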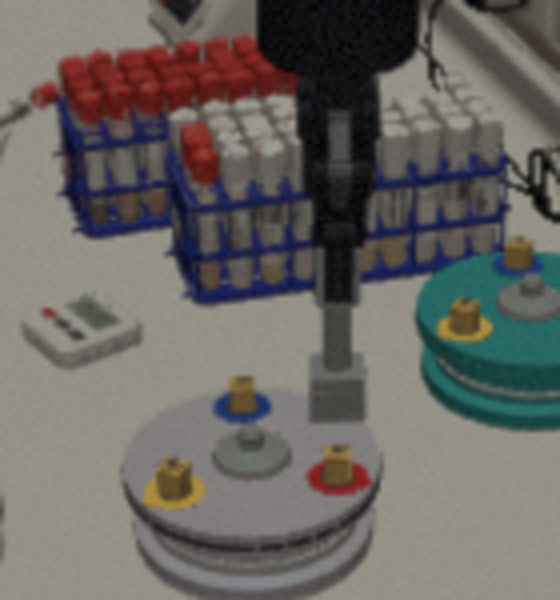

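```bash
python3 -m creep '0 0.1 0 1 0;0 0.1 0 2.0 0;0 0.1 0 2.5 0;0 0.1 0 2.7 0;0 0.1 0 2.7 0;0 0.1 0 2.7 0'
python3 - <<'E'
from h import *
from rig import *
go(566.5,15.5,304.5,73);print(sense()["wrist_torque"])
E
```

```text
clock: 5.55
eef_pos: [566.3, 15.4, 310.2]
tcp_rot: [-3.137, 0.001, 1.271]
contact_force: [0.2, -0.6, -0.8]
opening: 0.249
t 5.55 pos [566.3  15.4 310.2] yaw 72.8 rp [-3.137e+00  1.000e-03] j6 -1.25 F [ 0.2 -0.6 -0.8] open 0.249
row: 0.01 0.02 0.57 -0.2  via-long 359.8
[ 0.02109155  0.01913385 -0.02158006]
```

Mouth is at about 67.5 mm with no force yet. I'll feel downward in small steps.

```bash
for i in 1 2 3; do python3 -m creep '0 0 0 0.1 0;0 0 0 0.2 0;0 0 0 0.2 0' | tr '\n' ' '; echo; done
```

```text
clock: 5.85 eef_pos: [566.3, 15.5, 308.3] tcp_rot: [-3.137, 0.001, 1.272] contact_force: [-0.4, 0.0, -1.1] opening: 0.253 
clock: 6.15 eef_pos: [566.2, 15.5, 306.1] tcp_rot: [-3.137, 0.001, 1.272] contact_force: [1.4, -0.2, -0.7] opening: 0.25 
clock: 6.45 eef_pos: [566.1, 15.5, 304.0] tcp_rot: [-3.137, 0.001, 1.272] contact_force: [-0.3, 0.4, -2.0] opening: 0.251
```

```bash
for i in 1 2 3; do python3 -m creep '0 0 0 0.1 0;0 0 0 0.2 0;0 0 0 0.2 0' | tr '\n' ' '; echo; done
python3 - <<'E'
from h import *
from rig import *
print(sense()["wrist_torque"])
p,d=grab_frame("side"); crop(p,"pics/s5.png",250,130,140,120,5)
E
```

```text
clock: 6.75 eef_pos: [566.0, 15.5, 301.8] tcp_rot: [-3.137, 0.002, 1.272] contact_force: [-0.4, 0.0, -0.5] opening: 0.248 
clock: 7.05 eef_pos: [566.0, 15.5, 299.6] tcp_rot: [-3.136, 0.002, 1.272] contact_force: [0.4, -0.1, -1.8] opening: 0.243 
clock: 7.35 eef_pos: [565.9, 15.5, 297.4] tcp_rot: [-3.136, 0.002, 1.272] contact_force: [-0.2, 0.7, -1.4] opening: 0.248 
[-0.00159352 -0.05852233  0.02087276]
```

View pics/s5.png

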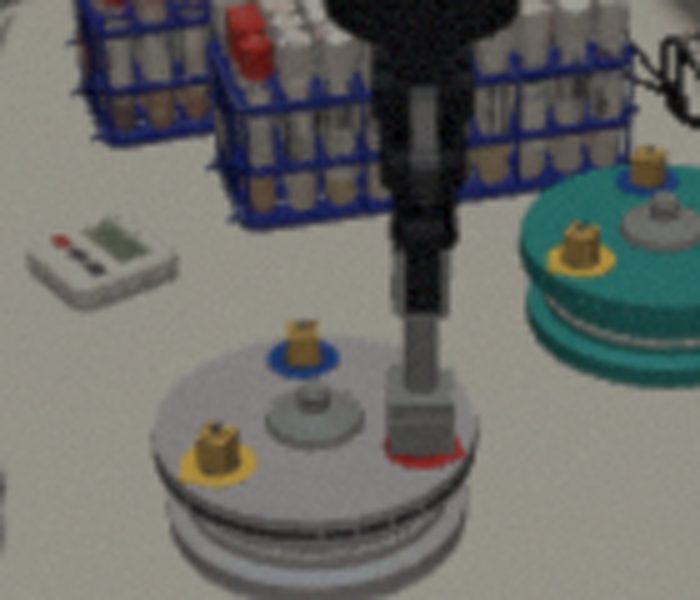

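```bash
cat > st.py <<'E'
from rig import sense
import numpy as np
s=sense();print(round(s["clock"],2),"pos",s["eef_pos"].round(1),"yaw",round(float(np.degrees(s["tcp_rot"][2])),1),"F",s["contact_force"].round(1),"T",s["wrist_torque"].round(3),"jt6",round(float(s["joint_efforts"][5]),3))
E
python3 st.py; for i in 1 2 3 4 5 6 7; do python3 -m creep '0 0 0 0 4;0 0 0 0 4' >/dev/null; python3 st.py; done
```

```text
7.4 pos [565.9  15.5 297.5] yaw 72.9 F [-0.5  0.4 -0.7] T [ 0.013 -0.049  0.023] jt6 0.0
7.6 pos [565.9  15.5 297.5] yaw 68.8 F [-0.2 -1.3 -0.4] T [-0.039 -0.015 -0.006] jt6 0.904
7.8 pos [566.   15.4 297.6] yaw 64.8 F [-0.2 -0.7 -1.1] T [-0.005  0.001  0.008] jt6 0.924
8.0 pos [566.   15.4 297.6] yaw 60.9 F [ 0.6 -1.  -1.4] T [-0.215 -0.033 -0.002] jt6 0.906
8.2 pos [566.   15.2 297.6] yaw 57.0 F [-0.5 -1.  -1.2] T [-0.407 -0.111  0.032] jt6 0.899
8.4 pos [566.   15.2 297.6] yaw 53.2 F [ 0.2 -0.8 -1.8] T [-0.305 -0.077  0.072] jt6 0.924
8.6 pos [566.   15.1 297.6] yaw 49.4 F [ 0.6 -0.6 -2. ] T [-0.266 -0.057  0.061] jt6 0.918
8.8 pos [566.   15.1 297.6] yaw 45.5 F [ 1.  -1.5 -2.2] T [-0.39  -0.034  0.032] jt6 0.915
```

```bash
python3 -m creep '0 0 0 0 8;0 0 0 0 16;0 0 0 0 24;0 0 0 0 32;0 0 0 0 40;0 0 0 0 48;0 0 0 0 56;0 0 0 0 63;0 0 0 0 69;0 0 0 0 72;0 0 0 0 72;0 0 0 0 72'; python3 st.py
```

```text
clock: 10.0
eef_pos: [565.9, 15.0, 297.6]
tcp_rot: [3.138, 0.005, -0.458]
contact_force: [-0.7, -2.1, -0.6]
opening: 0.251
10.0 pos [565.9  15.  297.6] yaw -26.2 F [-0.7 -2.1 -0.6] T [-0.629  0.251  0.045] jt6 0.119
```

```bash
python3 -m creep '0 0 0 0 3;0 0 0 0 6;0 0 0 0 7.5;0 0 0 0 7.5'; python3 st.py; python3 -m creep '0 0 0 0 -6;0 0 0 0 -12;0 0 0 0 -17;0 0 0 0 -17;0 0 0 0 -17'; python3 st.py
```

```text
clock: 10.4
eef_pos: [565.8, 14.9, 297.6]
tcp_rot: [3.137, 0.004, -0.587]
contact_force: [-0.1, -2.0, -0.3]
opening: 0.252
10.4 pos [565.8  14.9 297.6] yaw -33.6 F [-0.1 -2.  -0.3] T [-0.587  0.223  0.079] jt6 0.455
clock: 10.9
eef_pos: [565.9, 15.1, 297.6]
tcp_rot: [3.139, 0.005, -0.292]
contact_force: [1.2, 0.1, -0.6]
opening: 0.251
10.9 pos [565.9  15.1 297.6] yaw -16.7 F [ 1.2  0.1 -0.6] T [-0.029 -0.036 -0.004] jt6 -0.224
```

```bash
python3 -m creep '0 0 0 -0.5 0;0 0 0 -1.5 0;0 0 0 -3 0;0 0 0 -4 0;0 0 0 -4 0;0 0 0 -4 0'; python3 -c "
from h import *
go(481.2,29.6,338,128)"
```

```text
clock: 11.5
eef_pos: [566.1, 15.2, 337.9]
tcp_rot: [3.139, 0.005, -0.292]
contact_force: [0.3, 0.5, -1.4]
opening: 0.247
t 11.5 pos [566.1  15.2 337.9] yaw -16.7 rp [3.139 0.005] j6 0.32 F [ 0.3  0.5 -1.4] open 0.247
row: -8.55 1.06 -0.01 -144.7  via-long 215.3
```

```bash
python3 -m creep '0 -2 0.2 0 -8;0 -4 0.5 0 -16;0 -6 0.7 0 -24;0 -8.5 1.1 0 -32;0 -8.5 1.1 0 -40;0 -8.5 1.1 0 -48;0 -8.5 1.1 0 -56;0 -8.5 1.1 0 -64;0 -8.5 1.1 0 -72;0 -8.5 1.1 0 -80;0 -8.5 1.1 0 -88;0 -8.5 1.1 0 -96;0 -8.5 1.1 0 -104;0 -8.5 1.1 0 -112;0 -8.5 1.1 0 -120;0 -8.5 1.1 0 -128;0 -8.5 1.1 0 -136;0 -8.5 1.1 0 -144.7;0 -8.5 1.1 0 -144.7;0 -8.5 1.1 0 -144.7'
python3 - <<'E'
from h import *
from rig import *
go(481.2,29.6,338,128)
p,d=grab_frame("side"); crop(p,"pics/s6.png",255,130,110,120,5)
v,u=211,334
a=cv2.resize(p[v-6:v+15,u-10:u+10],(400,420),interpolation=cv2.INTER_CUBIC)
b=cv2.resize(cv2.imread("pics/side0.png")[v-6:v+15,u-10:u+10],(400,420),interpolation=cv2.INTER_CUBIC)
cv2.imwrite("pics/rcmp.png",np.hstack([b,a]))
p,d=grab_frame("top"); crop(p,"pics/t6.png",255,150,120,110,5)
E
```

```text
clock: 13.5
eef_pos: [481.4, 29.0, 337.9]
tcp_rot: [-3.137, -0.003, 2.229]
contact_force: [0.2, 0.5, -2.2]
opening: 0.245
t 13.5 pos [481.4  29.  337.9] yaw 127.7 rp [-3.137e+00 -3.000e-03] j6 -2.17 F [ 0.2  0.5 -2.2] open 0.245
row: 0.05 0.02 -0.01 -0.3  via-long 359.7
```

View pics/s6.png

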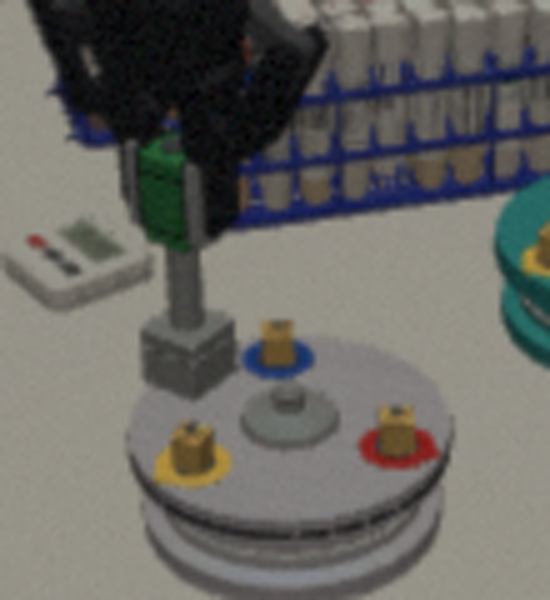

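View pics/rcmp.png

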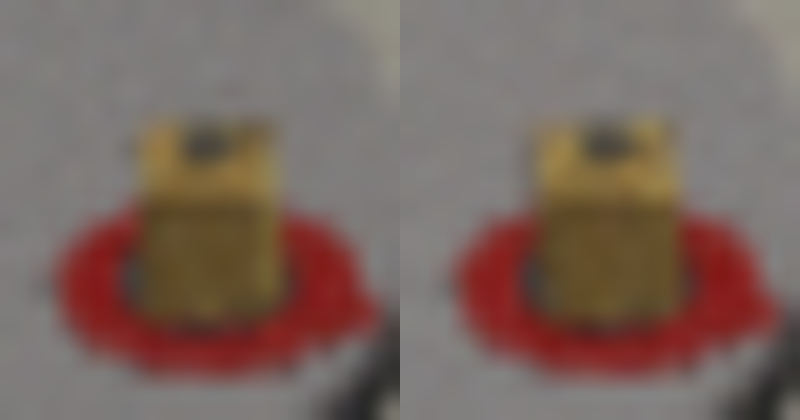

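View pics/t6.png

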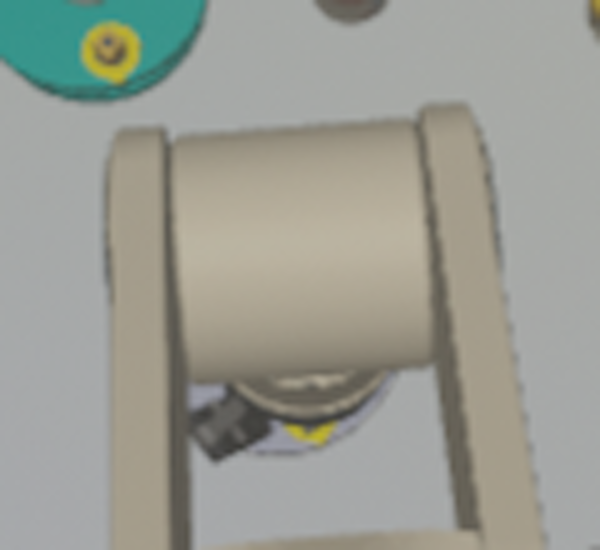

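Run:
```python
from h import *
for a in [0]:
  P=[(481.4+19.8*np.cos(np.radians(127.7+45+k)),29+19.8*np.sin(np.radians(127.7+45+k)),z) for z in (95.2,121.2) for k in(0,90,180,270)]+[(481.2,29.6,68)]
  print(((proj('side',P)-[255,130])*5+2).round(0))
im=cv2.imread("pics/s6.png"); crop(im,"pics/s7.png",120,290,130,210,4 if 0 else 3)
```

```text
[[141. 379.]
 [194. 401.]
 [236. 369.]
 [183. 348.]
 [136. 326.]
 [191. 347.]
 [234. 316.]
 [180. 295.]
 [191. 428.]]
```

View pics/s7.png

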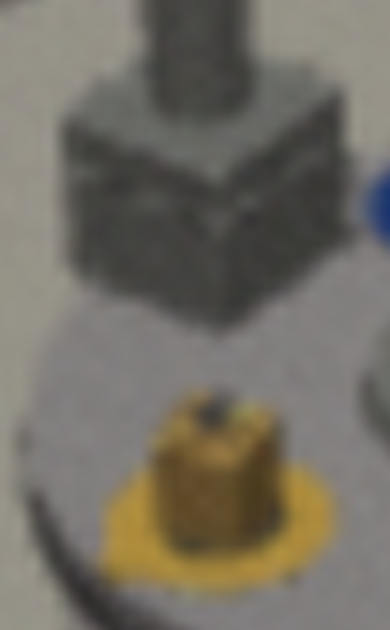

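```bash
python3 -m creep '0 0 0 1 -2.5;0 0 0 2 -2.5;0 0 0 2.5 -2.5;0 0 0 2.7 -2.5;0 0 0 2.7 -2.5' >/dev/null; python3 st.py; for i in 1 2 3 4 5 6; do python3 -m creep '0 0 0 0.1 0;0 0 0 0.2 0;0 0 0 0.2 0' >/dev/null; python3 st.py; done
```

```text
14.1 pos [481.2  29.  310.8] yaw 130.2 F [ 0.2  0.1 -0.2] T [ 0.005 -0.044  0.035] jt6 0.022
14.4 pos [481.4  29.1 309. ] yaw 130.2 F [-0.1 -0.2 -0.6] T [ 0.021 -0.053 -0.017] jt6 0.006
14.7 pos [481.5  29.  307.1] yaw 130.2 F [0.2 0.  2.7] T [0.049 0.189 0.028] jt6 0.005
15.0 pos [481.5  29.1 305.2] yaw 130.2 F [-0.7 -0.6  4.3] T [0.038 0.274 0.017] jt6 0.007
15.3 pos [481.6  29.1 303.4] yaw 130.2 F [-1.5  0.3  7.7] T [ 0.152  0.397 -0.036] jt6 0.012
15.6 pos [481.4  29.2 301.2] yaw 130.2 F [-1.1  2.4  0.7] T [ 0.615  0.257 -0.036] jt6 0.001
15.9 pos [481.1  29.2 298.8] yaw 130.2 F [-1.2  0.9 -2. ] T [0.395 0.33  0.031] jt6 0.009
```

```bash
python3 -m creep '0 0.1 0 0 0;0 0.1 0 0 0;0 0.1 0 0 0' >/dev/null; python3 st.py; for i in 1 2 3 4 5 6 7; do python3 -m creep '0 0 0 0 3;0 0 0 0 3' >/dev/null; python3 st.py; done
```

```text
16.2 pos [480.6  29.9 298.8] yaw 130.2 F [ 0.7 -0.2 -0.3] T [-0.008 -0.018 -0.059] jt6 0.004
16.4 pos [480.6  29.9 298.8] yaw 127.2 F [ 0.1  0.2 -1.7] T [ 0.093  0.087 -0.053] jt6 0.681
16.6 pos [480.6  29.9 298.8] yaw 124.2 F [-1.3  0.9 -1.6] T [0.208 0.087 0.015] jt6 0.703
16.8 pos [480.6  30.  298.8] yaw 121.2 F [-0.2  1.6 -0.5] T [0.394 0.138 0.058] jt6 0.697
17.0 pos [480.6  30.  298.8] yaw 118.3 F [-1.3  0.5 -1.5] T [0.328 0.103 0.049] jt6 0.718
17.2 pos [480.6  30.  298.8] yaw 115.5 F [-0.5  1.5 -1.8] T [0.313 0.104 0.058] jt6 0.711
17.4 pos [480.6  30.  298.8] yaw 112.6 F [-0.4  1.1 -0.9] T [0.2   0.095 0.107] jt6 0.707
17.6 pos [480.7  30.  298.9] yaw 109.7 F [-0.6  1.6 -2.6] T [0.191 0.035 0.069] jt6 0.705
```

```bash
python3 -m creep '0 0 0 0 8;0 0 0 0 16;0 0 0 0 24;0 0 0 0 32;0 0 0 0 40;0 0 0 0 48;0 0 0 0 56;0 0 0 0 64;0 0 0 0 72;0 0 0 0 80;0 0 0 0 80;0 0 0 0 80' >/dev/null; python3 st.py;  python3 -m creep '0 0 0 0 8;0 0 0 0 16;0 0 0 0 24;0 0 0 0 32;0 0 0 0 40;0 0 0 0 48;0 0 0 0 56;0 0 0 0 64;0 0 0 0 72;0 0 0 0 80;0 0 0 0 80;0 0 0 0 80' >/dev/null; python3 st.py
```

```text
18.8 pos [480.7  29.8 298.8] yaw 30.1 F [-0.2 -2.  -1.9] T [-0.357 -0.024  0.047] jt6 0.28
20.0 pos [480.5  29.7 298.8] yaw -49.6 F [-1.4 -2.6 -0.5] T [-0.534  0.374 -0.015] jt6 0.271
```

```bash
python3 -m creep '0 0 0 0 5;0 0 0 0 9;0 0 0 0 10;0 0 0 0 10' >/dev/null; python3 st.py;  python3 -m creep '0 0 0 0 -6;0 0 0 0 -12;0 0 0 0 -17;0 0 0 0 -17;0 0 0 0 -17' >/dev/null; python3 st.py; python3 -m creep '0 0 0 -0.5 0;0 0 0 -1.5 0;0 0 0 -3 0;0 0 0 -4 0;0 0 0 -4 0;0 0 0 -4 0'; python3 -c "
from h import *
go(536.3,96.7,338,80)"
```

```text
20.4 pos [480.4  29.7 298.8] yaw -59.3 F [-0.7 -0.8 -0. ] T [-0.421  0.317  0.035] jt6 0.371
20.9 pos [480.6  29.8 298.8] yaw -42.4 F [ 0.4  1.2 -1.6] T [-0.02  -0.022 -0.005] jt6 -0.239
clock: 21.5
eef_pos: [480.8, 29.9, 339.1]
tcp_rot: [3.138, 0.003, -0.74]
contact_force: [-0.6, -0.3, -1.8]
opening: 0.251
t 21.5 pos [480.8  29.9 339.1] yaw -42.4 rp [3.138e+00 3.000e-03] j6 0.8 F [-0.6 -0.3 -1.8] open 0.251
row: -0.41 -8.68 0.11 -122.4  via-long 237.6
```

```bash
python3 -m creep '0 0 -2 0 -8;0 0 -4 0 -16;0 -0.2 -6 0 -24;0 -0.4 -8.7 0 -32;0 -0.4 -8.7 0 -40;0 -0.4 -8.7 0 -48;0 -0.4 -8.7 0 -56;0 -0.4 -8.7 0 -64;0 -0.4 -8.7 0 -72;0 -0.4 -8.7 0 -80;0 -0.4 -8.7 0 -88;0 -0.4 -8.7 0 -96;0 -0.4 -8.7 0 -104;0 -0.4 -8.7 0 -112;0 -0.4 -8.7 0 -119;0 -0.4 -8.7 0 -122.4;0 -0.4 -8.7 0 -122.4' >/dev/null
python3 - <<'E'
from h import *
from rig import *
go(536.3,96.7,338,80)
p,d=grab_frame("side"); cv2.imwrite("pics/side8.png",p)
o=cv2.imread("pics/side0.png")
f=lambda im,u,v:cv2.resize(im[v-7:v+13,u-10:u+10],(260,260),interpolation=cv2.INTER_CUBIC)
cv2.imwrite("pics/cmp8.png",np.vstack([np.hstack([f(i,293,215),f(i,334,211),f(i,310,194)]) for i in(o,p)]))
crop(p,"pics/s8.png",265,120,100,120,5)
E
```

```text
t 23.2 pos [536.2  96.8 338. ] yaw 80.1 rp [-3.135e+00  2.000e-03] j6 -1.22 F [-1.   0.  -1.6] open 0.253
row: -0.01 0.01 -0.00 0.1  via-long -359.9
```

View pics/cmp8.png

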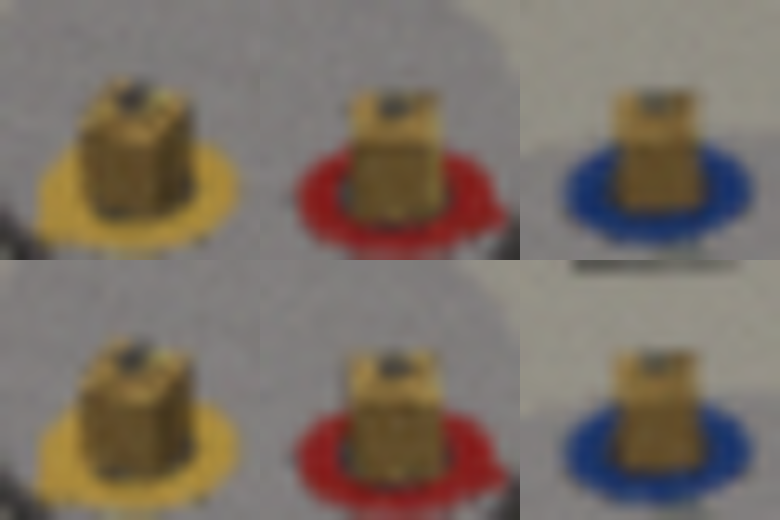

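View pics/s8.png

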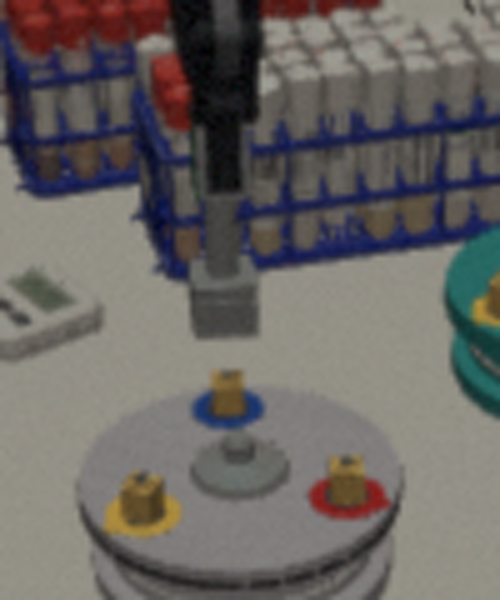

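```bash
cat > nutfit.py <<'E'
from h import *
def fitnut(im,n,C,angs,free=True):
    S=12
    c0=proj(n,[C[0],C[1],58])[0]; u0,v0=np.round(c0).astype(int); W=9
    patch=im[v0-W:v0+W+1,u0-W:u0+W+1].astype(float).reshape(-1,3)
    def P(X): return ((proj(n,X)-[u0-W,v0-W]+.5)*S*16).round().astype(int)
    k,D,T=K(n); cam=-T[:3,:3].T@T[:3,3]
    best=[]
    for a in angs:
      r=np.inf
      for dx in np.arange(-1.5,1.6,.75):
       for dy in np.arange(-1.5,1.6,.75):
        cx,cy=C[0]+dx,C[1]+dy
        L=np.zeros(((2*W+1)*S,)*2,np.uint8)
        th=np.linspace(0,2*np.pi,40)
        cv2.fillPoly(L,[P(np.c_[C[0]+11.3*np.cos(th),C[1]+11.3*np.sin(th),50.5+0*th])],1,shift=4)
        def cor(h,z,i): 
            t=np.radians(a+45+90*i);return [cx+h*2**.5*np.cos(t),cy+h*2**.5*np.sin(t),z]
        for h,z0,z1,base in((7,50,65,2),(4.5,65,68,7)):
            for i in range(4):
                t=np.radians(a+90*(i+1)); nrm=np.array([np.cos(t),np.sin(t)])
                if nrm@(cam[:2]-[cx,cy])>h:
                    cv2.fillPoly(L,[P(np.array([cor(h,z0,i),cor(h,z0,i+1),cor(h,z1,i+1),cor(h,z1,i)]))],base+i,shift=4)
            cv2.fillPoly(L,[P(np.array([cor(h,z1,i) for i in range(4)]))],6 if h==7 else 11,shift=4)
        A=np.stack([cv2.resize((L==j).astype(np.float32),(2*W+1,)*2,interpolation=cv2.INTER_AREA) for j in range(12)],-1)
        A=np.stack([cv2.GaussianBlur(A[...,j],(0,0),.5) for j in range(12)],-1).reshape(-1,12)
        # use pixels away from outer grey beyond disc
        m=A[:,0]<.35
        X=A[m]; Y=patch[m]; 
        w=np.linalg.solve(X.T@X+.02*np.eye(12),X.T@Y+.02*Y.mean(0)); e=((X@w-Y)**2).sum()/m.sum()
        if e<r: r=e;bd=(dx,dy)
      best.append((r,a,bd))
    return best
E
python3 - <<'E'
from nutfit import *
o=cv2.imread("pics/side0.png");q=cv2.imread("pics/side8.png");t=cv2.imread("pics/top0.png")
A=np.arange(-45,45,5)
for nm,C in dict(y=(481,29.7),r=(566.2,15.2),b=(536.5,96.7)).items():
  for lab,im,n in(('before',o,'side'),('after',q,'side'),('top0',t,'top')):
    b=fitnut(im,n,C,A); b2=sorted(b)
    print(nm,lab,[(int(x[1]),round(x[0],1)) for x in b2[:5]],'worst',round(b2[-1][0],1),b2[0][2])
E
```

```text
Traceback (most recent call last):
  File "nutfit.py", line 24, in fitnut
    cv2.fillPoly(L,[P(np.array([cor(h,z1,i) for i in range(4)]))],6 if h==7 else 11,shift=4)
                    ~^^^^^^^^^^^^^^^^^^^^^^^^^^^^^^^^^^^^^^^^^^^
  File "nutfit.py", line 6, in P
    def P(X): return ((proj(n,X)-[u0-W,v0-W]+.5)*S*16).round().astype(int)
                       ~~~~^^^^^
  File "h.py", line 12, in proj
    k,D,T=K(n); P=np.atleast_2d(P).astype(float)
          ~^^^
  File "h.py", line 4, in K
    c=camera_info(n); f=200/np.tan(np.radians(c["vertical_fov"]/2))
ValueError: time passes only in moves, steps and waits
```

```bash
sed -i 's/^def K/import functools\n@functools.lru_cache\ndef K/' h.py; sed -i 's/astype(int)$/astype(np.int32)/' nutfit.py
cat > r.py <<'E'
from nutfit import *
o=cv2.imread("pics/side0.png");q=cv2.imread("pics/side8.png");t=cv2.imread("pics/top0.png")
A=np.arange(-45,45,3)
for nm,C in dict(y=(481,29.7),r=(566.2,15.2),b=(536.5,96.7)).items():
  for lab,im,n in(('before',o,'side'),('after',q,'side'),('top0',t,'top')):
    b=fitnut(im,n,C,A); b2=sorted(b)
    print(nm,lab,[(int(x[1]),round(x[0],1)) for x in b2[:6]],'worst',round(b2[-1][0],1),b2[0][2])
E
time python3 r.py
```

```text
y before [(-36, np.float64(183.8)), (-42, np.float64(185.2)), (-33, np.float64(185.9)), (-39, np.float64(186.6)), (-45, np.float64(188.0)), (39, np.float64(188.6))] worst 324.5 (np.float64(-0.75), np.float64(-1.5))
y after [(-42, np.float64(160.8)), (-45, np.float64(161.4)), (-39, np.float64(162.1)), (-36, np.float64(162.3)), (-33, np.float64(164.6)), (42, np.float64(170.0))] worst 333.0 (np.float64(-0.75), np.float64(-1.5))
y top0 [(-45, np.float64(160.4)), (-42, np.float64(161.0)), (33, np.float64(161.9)), (39, np.float64(165.3)), (30, np.float64(168.3)), (42, np.float64(168.5))] worst 242.6 (np.float64(-0.75), np.float64(1.5))
r before [(-24, np.float64(142.8)), (-27, np.float64(148.9)), (-21, np.float64(155.4)), (-30, np.float64(157.2)), (-33, np.float64(174.7)), (-12, np.float64(176.6))] worst 476.7 (np.float64(0.75), np.float64(0.75))
r after [(-24, np.float64(176.0)), (-12, np.float64(184.8)), (-21, np.float64(188.3)), (-9, np.float64(188.6)), (-27, np.float64(189.0)), (-15, np.float64(191.7))] worst 482.4 (np.float64(0.75), np.float64(0.75))
r top0 [(-21, np.float64(140.7)), (-18, np.float64(142.5)), (-24, np.float64(148.7)), (-15, np.float64(150.5)), (-27, np.float64(156.4)), (-12, np.float64(159.9))] worst 309.4 (np.float64(0.0), np.float64(1.5))
b before [(-18, np.float64(47.0)), (-15, np.float64(56.7)), (-21, np.float64(62.0)), (-24, np.float64(76.3)), (-12, np.float64(76.6)), (-9, np.float64(100.8))] worst 537.1 (np.float64(0.75), np.float64(0.75))
b after [(-18, np.float64(60.6)), (-15, np.float64(65.7)), (-21, np.float64(67.9)), (-24, np.float64(81.8)), (-12, np.float64(86.0)), (-9, np.float64(114.9))] worst 553.3 (np.float64(0.75), np.float64(0.75))
b top0 [(0, np.float64(122.6)), (-3, np.float64(123.8)), (3, np.float64(132.3)), (-6, np.float64(138.3)), (6, np.float64(149.0)), (-9, np.float64(149.5))] worst 365.4 (np.float64(0.0), np.float64(1.5))
real	0m17.933s
user	0m18.168s
sys	0m0.109s
```

```bash
python3 -m creep '0 0 0 1 0;0 0 0 2 0;0 0 0 2.5 0;0 0 0 2.7 0;0 0 0 2.7 0' >/dev/null; python3 st.py; for i in 1 2 3 4 5 6; do python3 -m creep '0 0 0 0.1 0;0 0 0 0.2 0;0 0 0 0.2 0' >/dev/null; python3 st.py; done
```

```text
23.75 pos [536.   96.7 310.6] yaw 79.9 F [-0.3  0.8 -1.2] T [-0.029  0.018 -0.049] jt6 0.006
24.05 pos [536.   96.7 308.7] yaw 79.9 F [-0.5  0.  -1.7] T [-0.038  0.014 -0.022] jt6 0.002
24.35 pos [536.   96.7 306.6] yaw 79.9 F [ 0.  -0.3 -1.5] T [-0.005 -0.025 -0.002] jt6 0.0
24.65 pos [535.9  96.7 304.4] yaw 79.9 F [-0.1 -0.7 -1.2] T [-0.032  0.056 -0.016] jt6 0.0
24.95 pos [535.8  96.7 302.2] yaw 79.9 F [-0.2  0.4 -0.8] T [-0.019 -0.057  0.065] jt6 0.0
25.25 pos [535.7  96.7 300.1] yaw 79.9 F [ 0.1  0.2 -2.3] T [ 0.058 -0.032  0.035] jt6 -0.0
25.55 pos [535.6  96.7 297.9] yaw 79.9 F [-0.4 -0.8 -1.8] T [0.01  0.04  0.019] jt6 0.0
```

Free entry with no force. Now feel for the contact clockwise in fine steps.

```bash
for i in 1 2 3 4 5 6 7 8 9 10; do python3 -m creep '0 0 0 0 3;0 0 0 0 3' >/dev/null; python3 st.py; done
```

```text
25.75 pos [535.6  96.7 297.9] yaw 76.9 F [ 0.1 -0.2 -0.5] T [-0.022 -0.045  0.005] jt6 0.678
25.95 pos [535.7  96.7 297.9] yaw 73.9 F [-0.4  0.3 -1.3] T [-0.009 -0.067  0.033] jt6 0.693
26.15 pos [535.7  96.7 298. ] yaw 71.0 F [-0.3 -0.1 -0.4] T [-0.08  -0.038  0.   ] jt6 0.676
26.35 pos [535.8  96.7 298. ] yaw 68.1 F [ 0.4 -0.5 -1.4] T [ 0.026 -0.16   0.018] jt6 0.667
26.55 pos [536.   96.7 298.1] yaw 65.2 F [ 0.8  0.4 -1.6] T [-0.014 -0.271  0.01 ] jt6 0.662
26.75 pos [536.1  96.7 298.2] yaw 62.3 F [ 1.3  0.3 -2.3] T [-0.025 -0.258 -0.038] jt6 0.66
26.95 pos [536.2  96.6 298.3] yaw 59.4 F [ 1.4  0.  -1.4] T [-0.103 -0.256  0.046] jt6 0.661
27.15 pos [536.2  96.6 298.3] yaw 56.5 F [ 0.7 -0.9 -0.9] T [-0.243 -0.257  0.023] jt6 0.686
27.35 pos [536.3  96.6 298.3] yaw 53.7 F [ 0.8 -0.4 -2. ] T [-0.155 -0.286  0.039] jt6 0.704
27.55 pos [536.2  96.5 298.3] yaw 50.8 F [ 1.1 -1.2 -1.9] T [-0.204 -0.25   0.085] jt6 0.703
```

```bash
python3 -m creep '0 0 0 0 8;0 0 0 0 16;0 0 0 0 24;0 0 0 0 32;0 0 0 0 40;0 0 0 0 48;0 0 0 0 56;0 0 0 0 64;0 0 0 0 72;0 0 0 0 79;0 0 0 0 83;0 0 0 0 83.5;0 0 0 0 83.5;0 0 0 0 83.5' >/dev/null; python3 st.py; python3 -m creep '0 0 0 0 -6;0 0 0 0 -12;0 0 0 0 -17;0 0 0 0 -17;0 0 0 0 -17' >/dev/null; python3 st.py;python3 -m creep '0 0 0 -0.5 0;0 0 0 -1.5 0;0 0 0 -3 0;0 0 0 -4 0;0 0 0 -4 0;0 0 0 -4 0';  python3 -c "
from h import *
go(550.5,-204,338,31.5)"
```

```text
28.95 pos [536.1  96.4 298.2] yaw -32.5 F [-0.3 -2.2 -0.4] T [-0.574  0.096  0.067] jt6 0.05
29.45 pos [536.1  96.5 298.2] yaw -15.6 F [-0.2 -0.1 -1.2] T [-0.055  0.034 -0.036] jt6 -0.22
clock: 30.05
eef_pos: [536.3, 96.6, 338.5]
tcp_rot: [3.139, 0.005, -0.273]
contact_force: [-0.2, 1.1, -1.8]
opening: 0.245
t 30.05 pos [536.3  96.6 338.5] yaw -15.6 rp [3.139 0.005] j6 0.45 F [-0.2  1.1 -1.8] open 0.245
row: 9.46 28.57 0.05 -47.1  via-long 312.9
```

Before returning, I'll move to above the stand and compare the nuts in both views.

```bash
python3 -m creep '0 9.4 28.6 0 -47;0 9.4 28.6 0 -47;0 9.4 28.6 0 -47;0 9.4 28.6 0 -47;0 9.4 28.6 0 -47;0 9.4 28.6 0 -47;0 9.4 28.6 0 -47;0 9.4 28.6 0 -47;0 9.4 28.6 0 -47;0 9.4 28.6 0 -47' >/dev/null
python3 - <<'E'
from h import *
from rig import *
go(550.5,-204,338,31.5)
ps=[];ts=[]
for i in range(4):
    ps.append(grab_frame("side")[0].astype(float)); ts.append(grab_frame("top")[0].astype(float))
p=np.mean(ps,0).astype(np.uint8);t=np.mean(ts,0).astype(np.uint8)
cv2.imwrite("pics/side9.png",p);cv2.imwrite("pics/top9.png",t)
f=lambda im,u,v:cv2.resize(im[v-7:v+13,u-10:u+10],(190,190),interpolation=cv2.INTER_CUBIC)
S=[(293,215),(334,211),(310,194)];T=[(317,229),(322,198),(292,210)]
row=lambda a,b:np.hstack([f(a,*q) for q in S]) if b else np.hstack([f(a,*q) for q in T])
g=lambda n:cv2.imread(f"pics/{n}.png")
left=np.vstack([row(g('side0'),1),row(p,1)]);right=np.vstack([row(g('top0'),0),row(t,0)])
cv2.imwrite("pics/cmpS.png",left);cv2.imwrite("pics/cmpT.png",right)
E
cat > r2.py <<'E'
from nutfit import *
g=lambda n:cv2.imread(f"pics/{n}.png")
A=np.arange(-45,45,3)
for nm,C in dict(y=(481,29.7),r=(566.2,15.2),b=(536.3,96.6)).items():
  for n in('side','top'):
   for k in '09':
    b2=sorted(fitnut(g(n+k),n,C,A))
    print(nm,n,k,[(int(x[1]),int(x[0])) for x in b2[:7]])
E
python3 r2.py
```

```text
t 31.05 pos [ 549.6 -203.1  338.3] yaw 31.4 rp [-3.139  0.006] j6 -0.9 F [-0.5  0.5 -0.9] open 0.248
row: 0.03 0.12 0.03 -0.1  via-long 359.9
y side 0 [(-36, 183), (-42, 185), (-33, 185), (-39, 186), (-45, 187), (39, 188), (42, 192)]
y side 9 [(-36, 170), (-45, 171), (-33, 172), (-42, 173), (-39, 174), (-30, 182), (42, 182)]
y top 0 [(-45, 160), (-42, 161), (33, 161), (39, 165), (30, 168), (42, 168), (-39, 171)]
y top 9 [(-45, 175), (-42, 176), (-39, 180), (33, 180), (42, 183), (39, 184), (-33, 184)]
r side 0 [(-24, 142), (-27, 148), (-21, 155), (-30, 157), (-33, 174), (-12, 176), (-18, 179)]
r side 9 [(-24, 172), (-12, 173), (-21, 177), (-9, 178), (-15, 181), (-27, 182), (-18, 188)]
r top 0 [(-21, 140), (-18, 142), (-24, 148), (-15, 150), (-27, 156), (-12, 159), (-30, 168)]
r top 9 [(-18, 150), (-15, 150), (-21, 155), (-12, 156), (-9, 161), (-24, 164), (-27, 170)]
b side 0 [(-21, 57), (-18, 57), (-15, 57), (-24, 67), (-12, 70), (-9, 97), (-6, 106)]
b side 9 [(-15, 98), (-12, 102), (-21, 107), (-18, 108), (-9, 118), (-24, 123), (-6, 132)]
b top 0 [(0, 122), (-3, 124), (3, 137), (-6, 139), (6, 149), (-9, 152), (-12, 159)]
b top 9 [(-3, 121), (-6, 126), (0, 127), (-9, 132), (-12, 145), (3, 146), (-15, 151)]
```

View pics/cmpS.png

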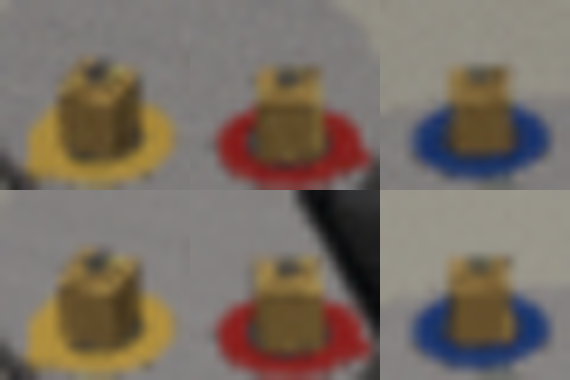

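View pics/cmpT.png

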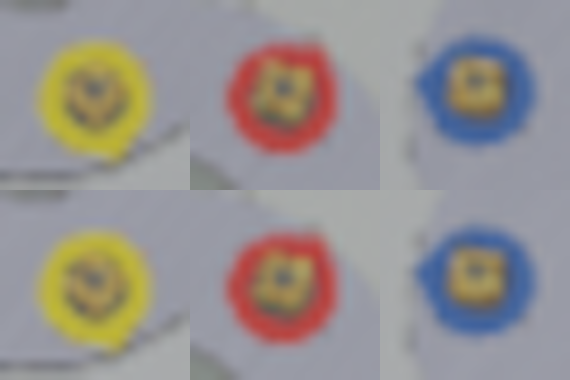

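```bash
cat > r3.py <<'E'
from nutfit import *
g=lambda n:cv2.imread(f"pics/{n}.png")
R={'y':((481,29.7),np.arange(30,66,2)),'r':((566.2,15.2),np.arange(-36,4,2)),'b':((536.3,96.6),np.arange(-26,16,2))}
for nm,(C,A) in R.items():
  for n in('side','top'):
   out=[]
   for k in '09':
    b=fitnut(g(n+k),n,C,A); e=np.array([x[0] for x in b]); 
    w=np.exp(-(e-e.min())/(.08*e.min())); out.append((w@A/w.sum()).round(1)); 
    i=e.argmin(); sl=slice(max(0,i-4),i+5); c=np.polyfit(A[sl],e[sl],2); out.append((-c[1]/2/c[0]).round(1))
   print(nm,n,'mean,parab before',out[:2],'after',out[2:])
E
python3 r3.py
```

```text
y side mean,parab before [np.float64(48.6), np.float64(44.6)] after [np.float64(50.0), np.float64(52.2)]
y top mean,parab before [np.float64(43.6), np.float64(43.5)] after [np.float64(45.7), np.float64(44.3)]
r side mean,parab before [np.float64(-24.7), np.float64(-25.6)] after [np.float64(-18.1), np.float64(-16.1)]
r top mean,parab before [np.float64(-19.9), np.float64(-19.7)] after [np.float64(-16.4), np.float64(-16.2)]
b side mean,parab before [np.float64(-17.3), np.float64(-18.6)] after [np.float64(-15.9), np.float64(-16.5)]
b top mean,parab before [np.float64(-1.2), np.float64(-1.3)] after [np.float64(-3.5), np.float64(-3.4)]
```

All three squares look the same as at the start to within about 5°. Now I'll return the key.

```bash
python3 -c "
from h import *
go(551,-204.1,262,31.5)"; python3 -m creep '0 0 0.1 2 0;0 0.1 0.1 4 0;0 0.1 0.15 6 0;0 0.1 0.15 7.3 0;0 0.1 0.15 7.6 0;0 0.1 0.15 7.6 0' >/dev/null; python3 st.py; for i in 1 2 3 4; do python3 -m creep '0 0 0 0.15 0;0 0 0 0.3 0;0 0 0 0.3 0' >/dev/null; python3 st.py; done
```

```text
t 31.45 pos [ 549.9 -203.8  338.9] yaw 31.4 rp [-3.14   0.006] j6 -0.9 F [ 0.2  0.1 -1.2] open 0.247
row: 0.08 0.09 7.69 -0.1  via-long 359.9
32.05 pos [ 551.1 -204.6  262.7] yaw 31.4 F [ 0.9  0.4 -1.2] T [ 0.029  0.029 -0.009] jt6 0.001
32.35 pos [ 551.2 -204.6  260.2] yaw 31.4 F [-0.6  0.3 -0.9] T [-0.026  0.029  0.011] jt6 0.0
32.65 pos [ 551.1 -204.6  257. ] yaw 31.4 F [-1.  -1.3 -1. ] T [-0.045  0.033 -0.059] jt6 0.0
32.95 pos [ 551.  -204.6  253.7] yaw 31.4 F [-0.2 -0.4 -1.6] T [-0.037  0.004 -0.008] jt6 0.0
33.25 pos [ 550.9 -204.5  250.5] yaw 31.4 F [ 1.3 -0.5 -1.8] T [-0.006 -0.008 -0.026] jt6 0.0
```

```bash
for i in 1 2 3; do python3 -m creep '0 0 0 0.05 0;0 0 0 0.1 0;0 0 0 0.1 0' >/dev/null; python3 st.py; done
```

```text
33.55 pos [ 550.9 -204.5  249.4] yaw 31.4 F [-0.3 -0.6 -1.4] T [ 0.055 -0.032 -0.082] jt6 0.0
33.85 pos [ 550.9 -204.6  248.8] yaw 31.4 F [-0.9  0.5  2.8] T [ 0.11   0.318 -0.002] jt6 0.004
34.15 pos [ 551.  -204.6  248.7] yaw 31.4 F [-3.7  0.4 11.1] T [0.22 0.7  0.01] jt6 0.014
```

```bash
python3 -m creep '0 0 0 0 0;26 0 0 0 0;30 0 0 0 0;35 0 0 0 0;45 0 0 0 0;60 0 0 0 0;80 0 0 0 0;100 0 0 0 0;100 0 0 0 0;100 0 0 0 0;100 0 0 0 0;100 0 0 0 0'
python3 - <<'E'
from h import *
from rig import *
p,d=grab_frame("side"); crop(p,"pics/s10.png",300,180,140,150,4)
E
```

```text
clock: 35.35
eef_pos: [551.0, -204.6, 248.7]
tcp_rot: [-3.139, 0.006, 0.548]
contact_force: [-0.6, 0.1, -0.4]
opening: 1.001
```

View pics/s10.png

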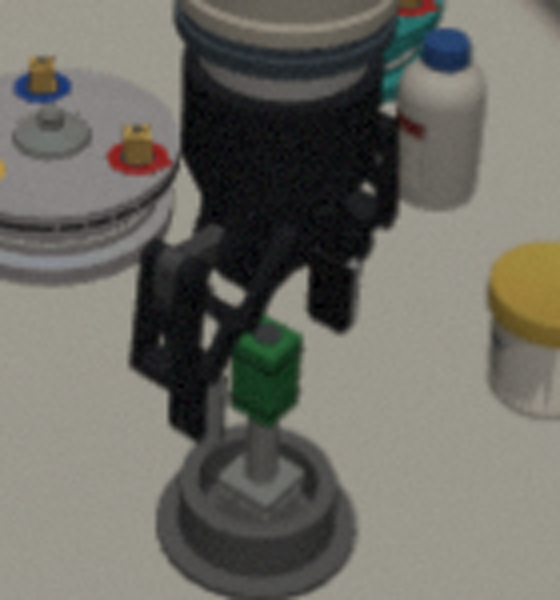

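The key stands upright in the stand (handle at about (267,370)) and the fingers are clear of it. Retreating upward.

```bash
python3 -m creep '100 0 0 -2 0;100 0 0 -5 0;100 0 0 -9 0;100 0 0 -13 0;100 0 0 -15 0;100 0 0 -15 0;100 0 0 -15 0;100 0 0 -15 0'; python3 -m creep '100 -5 15 0 0;100 -5 15 0 0;100 -5 15 0 0;100 -5 15 0 0;100 -5 15 0 0;100 -5 15 0 0'
python3 - <<'E'
from h import *
from rig import *
p,d=grab_frame("side"); cv2.imwrite("pics/side11.png",p)
p,d=grab_frame("top"); cv2.imwrite("pics/top11.png",p)
E
```

```text
clock: 36.2
eef_pos: [551.4, -204.3, 397.2]
tcp_rot: [-3.138, 0.007, 0.548]
contact_force: [-0.6, -0.3, -0.8]
opening: 1.001
clock: 36.8
eef_pos: [586.5, -357.5, 395.5]
tcp_rot: [-3.135, 0.008, 0.548]
contact_force: [0.6, 0.9, 0.5]
opening: 0.999
```

View pics/side11.png

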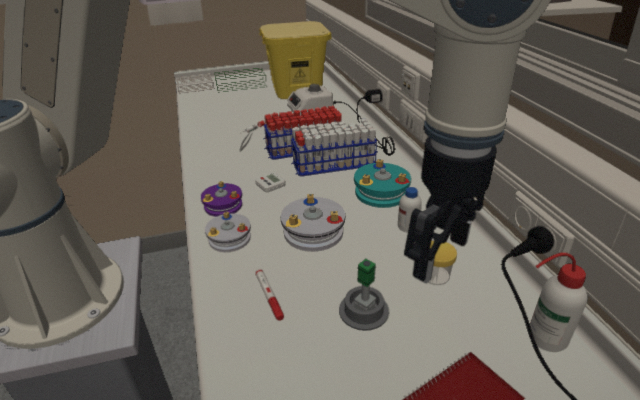

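View pics/top11.png

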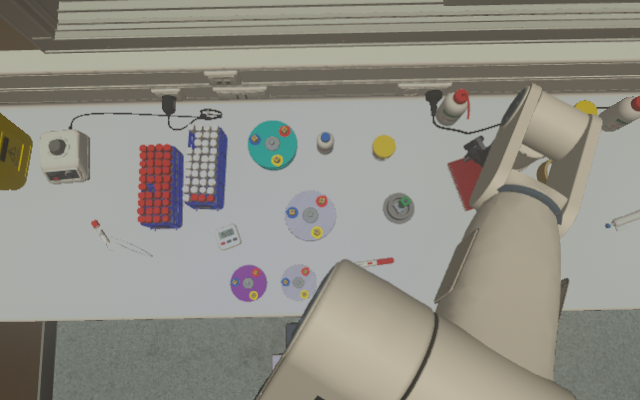

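The side view shows the key upright in its stand at about (366,290), and nothing else has moved.

```bash
python3 -m creep '100 0 0 0 0;100 0 0 0 0;100 0 0 0 0;100 0 0 0 0' ; python3 -c "
from rig import *
print(sign_off())"
```

```text
clock: 37.3
eef_pos: [586.8, -356.6, 396.7]
tcp_rot: [-3.136, 0.008, 0.55]
contact_force: [-0.3, 1.0, -0.1]
opening: 0.998
the job is handed in; nothing more can be done
None
```

I tightened the red, yellow and blue nuts in that order with the key, by one, two and one quarter turns. I then stood the key back in its stand and handed the job in at about 37 s.

- **Feeling the squares:** The key dropped onto red and blue with no measurable force. On yellow it pressed the spring-loaded nut down, with up to about 8 N on the sensor, before slipping on. I turned each nut from where I felt the key meet it, backed off through the play, and lifted clear.
- **Last pictures:** The key stands upright, the gripper touches nothing, and nothing else appears to have moved. Setting the key down pressed the stand with about 11 N.
- **Nut angles:** Comparing the nuts before and after suggests red is about 4–9° short (the two views disagree) and yellow 1–8° short. Blue is within about 2°.
- **How far to trust that:** At this resolution the pictures are good to only a few degrees. For blue, the two views disagreed by about 15° on the starting angle, so I relied on touch there. The torque signal that marked each contact was also close to the noise.

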